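# Sort pivot bushes on a gauge pin

### The arm

A 6-joint arm with a two-finger parallel gripper is mounted at the origin on the work surface. World frame = base frame: x ahead of the robot, y to its left, z up, the work surface at z = 0. Lengths are in mm, angles in degrees, forces in N, time in s.
With the tool pointing down it reaches from about 275 to 725 mm from the base axis. Payload 15.9 kg.
Tool frame: the origin (TCP) lies between the finger pads; the fingertips stand 14 mm ahead of it and the grasp point (between the pads) lies 5 mm behind it; z points along the fingers, y is the line along which they close (so a half turn about z gives the same grasp; the last joint's range is limited). The gripper opens to 85 mm and grips with 20 to 120 N. Pads are 22 mm wide; open, the fingers measure 114 mm over their backs; the gripper's body (76 mm by 85 mm) begins 54 mm behind the grasp point. The pads swing forward as they close: fully open they stand 13 mm farther back than shut.
Start: joints at [-68.927, 12.198, -1.971, 75.831, 0, 90], TCP at [179.775, -466.547, 245.306] pointing down, gripper open.
Joint ranges: [-170.91, 170.91], [-42.67, 98.43], [-65.05, 77.54], [-120.47, 116.71], [-90, 82.35], [-180, 180]. Speed limits (degrees/s): [108.29, 108.29, 136.94, 147.25, 180, 180].

### API

Orientations are given as [roll, pitch, yaw] about the fixed x, y, z axes, in that order (R = Rz(yaw) Ry(pitch) Rx(roll)).
In Python, from workcell import * gives the robot as it stands. The module is installed in compiled form; this text tells all that it offers.
- The arm moves only by the tool drive_tool, never from a script. Its argument "deltas" is a list of rows, each an object of numbers: "x", "y", "z": the shift along the tool's x, y, z in units of 0.3 m (1.0 is 0.3 m); "rx", "ry", "rz": the turn, a rotation vector about the tool's x, y, z in units of 180 degrees (1.0 is 180 degrees). A call has 1 to 12 rows; each row shifts and turns the commanded pose from where the row before left it, along the tool's axes as they then stand; what a row does not reach is not made up. A row lasts 1/12 s, in which the tool goes at most 41.7 mm and 7.16 degrees, less where a joint would pass 70% of its speed; a pose out of reach is approached as far as the arm can. A call with a number of a shift or a turn outside -1 to 1 is refused whole. A call with a gripper value outside its range is refused whole. "hand" is the opening, from 0 (shut) to 1 (fully open), set as the call begins (left out, the last holds). The fingers move at their own pace and stop on an object; "force" is the grip in N (left out, the last holds). Time passes only in rows, so rows that do not move let the fingers close. It gives the time, the measured TCP pose, the force, the opening and the grip force at its end, in the units of the state.
- get_obs(): the state, without advancing time (a new reading comes with each control period).
- get_image(name): name is "side" or "top" or "wrist"; returns (picture, depth): 400x640x3 uint8, red, green, blue; 400x640 float32, mm along the optical axis (not along the pixel's ray), 0 where there is no reading.
- calibration(name): a dict with "fx", "fy", "cx", "cy" (pixels), "world_to_cam" (4x4, takes a point from world to camera coordinates); the wrist camera has in their place "hand_eye" (4x4, takes a point from camera to tool coordinates, whose origin is the TCP and whose axes are the flange's). Camera axes: x right, y up, looking along -z (the intrinsics and any distortion apply to the point x, -y, -z); pixel columns grow to the right and rows downward; lengths in mm; the calibration is good to about 2 mm. A picture is of the moment at which its call begins: read the wrist's pose just before it. calibration takes no time and is no camera call.
- job_done(): hands the job in; it is judged then, once.
Trained networks look in the newest picture that a camera, given by its name, has taken for a name from the list of things; names that differ only in an ending like _2 or _b are one class to them, and where a whole thing is asked for, a point or a joint stands for the part that bears it (a point fixed in the world has none). Each returns a list of dicts, best first, with "p" (0 to 1); they miss things now and then, are a little off and sometimes report something else, mostly with a low value. They report only what shows in the picture. A call takes as long as a camera call. They do not tell look-alikes from the thing itself.
- boxes_of(target, camera): "at" ([x, y, z] in mm, in the coordinates of the camera as it stood for that picture, good to about 4 mm: the middle of the surface that is visible of it).
- outline_of(target, camera): "region" (400x640 bool, what is visible of it).
The state is a dict: "time": time; "joints": joint angles; "joint_vel": joint speeds; "joint_efforts": joint torques, N m; "tool_pos": TCP position; "eef_rot": TCP orientation; "wrist_force": force on the tool from outside, world axes, zero at the start; "moment": the same for the moment, N m; "opening": finger opening in mm; "grasp_force": force on a finger pad.
Only numpy, scipy, OpenCV 4.12 (cv2) and the standard library are available. Lean on these libraries where they do the work, as an engineer would, in place of code of your own. Each camera call takes 0.05 s, during which the arm holds its last target. There are 200 camera calls.

### The job

Two bronze pivot bushes for the sliding-table saw need checking on the steel gauge pin. One at a time, slide each bush down over the pin as far as it goes without forcing it, then take it off and stand it upright in a tray before trying the other: green tray if it slid fully home onto the base, red tray if it stuck part-way at the pin's shoulder. Leave the clamp, the yellow tin and the wrench where they are.

Things in the scene. Friction and masses are not known exactly. Their poses are not given: they have to be found in the camera images.
- bush_a: loose bronze bush, upright tube: outside 40 mm diameter, 40 mm long, about 0.22 kg; origin centre of underside, z up along its axis. Bore right through, either 24 mm (good, passes over the pin) or 17 mm (tight): one of the two bushes is good, one tight; the pin tells which
- bush_b: loose bronze bush, upright tube: outside 40 mm diameter, 40 mm long, about 0.22 kg; origin centre of underside, z up along its axis. Bore right through, either 24 mm (good, passes over the pin) or 17 mm (tight): one of the two bushes is good, one tight; the pin tells which
- gauge: fixed dark steel plate 90 x 90 x 20 mm with one upright bright pin; origin centre of plate underside, z up along the pin. Heights over origin: pin 20 mm diameter from 20 to 46 mm, conical shoulder to 12 mm diameter at 52, nose to 62, tapering to a 6 mm tip at 68 mm. Home: underside of a good bush on the plate, 20 mm. A tight one stops at the shoulder, underside at about 48 mm
- tray_pass_in (a point): centre of the inner floor (top face) of the green tray for bushes that fit: fixed open square tray 140 x 140 mm outside, walls 4 mm thick and 18 mm high over the table, floor 4 mm thick; axes parallel to its sides, z up
- tray_reject_in (a point): centre of the inner floor (top face) of the red tray for bushes that do not fit: fixed open square tray 140 x 140 mm outside, walls 4 mm thick and 18 mm high over the table, floor 4 mm thick; axes parallel to its sides, z up
- clamp: loose wooden hold-down clamp (bystander), an arch 160 mm long along its y, 36 mm wide, with a black star knob, 105 mm high; origin at the centre of its underside
- tin: loose yellow tin (bystander), 72 mm diameter, 50 mm high; origin at the centre of its underside
- wrench: loose steel wrench (bystander), 170 mm long, lying flat along its x; origin on its underside, near the middle
Not all that is in view belongs to the job. Leave any pink or turquoise look-alike of the bush_a alone.

How it is judged:
By the outcome, as a careful person would: the job done as asked, in the order asked, and still so for the second after the job is handed in, with the robot touching nothing.
It also fails if it takes over 67 s, if anything falls off the work surface, if the arm or the gripper's body presses on something with over 40 N, if the wrist force passes 120 N, or if a joint passes its speed limit or range.

## Working session

There is one attempt and no reset: what is moved stays moved. The work goes in short steps, Python scripts to look and compute and a tool call to move; the robot and the scene stay as the last step left them, time stands still between calls to the robot, and variables do not carry over. Pictures are saved under pics/ and viewed, at most 10 in all, crops included, and the job is handed in when it is done.

Besides the shell and the picture viewer there is one more tool, called after "Call:" as name([rows], argument=value, ...), one row to a line, values as JSON. drive_tool: Moves the arm, as the interface text tells. Shifts and turns lie within -1 to 1; 1 stands for 0.3 m of shift or 180 degrees of turn. Its arguments: {"type":"object","properties":{"deltas":{"type":"array","items":{"type":"object","properties":{"x":{"type":"number"},"y":{"type":"number"},"z":{"type":"number"},"rx":{"type":"number"},"ry":{"type":"number"},"rz":{"type":"number"}}}},"hand":{"type":"number"},"force":{"type":"number"}},"required":["deltas"]}

```bash
mkdir -p pics
cat > h.py <<'E'
from workcell import *
import numpy as np, cv2
def shot(n,f=None):
    im,d=get_image(n)
    if f: cv2.imwrite('pics/'+f,im[:,:,::-1])
    return im,d
def c2w(n):
    return np.linalg.inv(np.array(calibration(n)["world_to_cam"]))
def world(n,u,v,d):
    c=calibration(n);p=np.array([(u-c["cx"])/c["fx"]*d,-(v-c["cy"])/c["fy"]*d,-d,1])
    return (c2w(n)@p)[:3]
def cloud(n,d):
    c=calibration(n);v,u=np.mgrid[0:400,0:640]
    p=np.stack([(u-c["cx"])/c["fx"]*d,-(v-c["cy"])/c["fy"]*d,-d,np.ones_like(d)],-1)
    return (p@c2w(n).T)[...,:3]
E
python3 - <<'E'
from h import *
print(get_obs()); print(calibration("top")); print(calibration("side"));print(calibration("wrist"))
im,d=shot("top","top1.png")
np.save('top1.npy',d)
for t in ["bush_a","gauge","clamp","tin","wrench"]:
    for b in boxes_of(t,"top"):
        print(t,round(b["p"],2),(c2w("top")@np.r_[b["at"],1])[:3].round())
E
```

```text
{'time': 0.0, 'joints': array([-6.89262455e+01,  1.22233637e+01, -2.00584454e+00,  7.58324021e+01,
        6.85906662e-05,  9.00027264e+01]), 'joint_vel': array([-0.04483497, -0.05551618, -0.04459017,  0.08954082, -0.03080049,
       -0.09852721]), 'joint_efforts': array([ 1.40151849e-03, -6.86154199e+01,  4.87121451e+01,  1.72335719e-02,
        3.83693896e-05,  2.23906773e-05]), 'tool_pos': array([ 179.67248202, -466.26693426,  244.84530738]), 'eef_rot': array([-1.79938390e+02, -6.56588939e-05,  2.10710280e+01]), 'wrist_force': array([ 0.16318973, -0.7440988 , -0.38992071]), 'moment': array([-0.02519782, -0.02593421,  0.01881549]), 'grasp_force': 0.0, 'opening': 85.34927808562591}
{'fx': 436.16749122493434, 'fy': 436.16749122493434, 'cx': 312.5472495574774, 'cy': 202.3013053757471, 'world_to_cam': array([[-2.08113037e-03, -9.99967870e-01, -7.74129218e-03,
        -1.15169854e+01],
       [ 9.97238300e-01, -2.65003414e-03,  7.42209526e-02,
        -5.46426878e+02],
       [-7.42390826e-02, -7.56544958e-03,  9.97211774e-01,
        -1.26340553e+03],
       [ 0.00000000e+00,  0.000000
[... 478 characters left out ...]
0000e+00,
         1.00000000e+00]])}
{'fx': 303.2529265601262, 'fy': 303.2529265601262, 'cx': 324.0886333115894, 'cy': 197.62015369729602, 'hand_eye': array([[ 6.41391570e-04,  9.66257282e-01,  2.57578052e-01,
         6.57645640e+01],
       [ 9.99999631e-01, -7.66764261e-04,  3.86291520e-04,
         9.32218593e-01],
       [ 5.70758640e-04,  2.57577710e-01, -9.66257418e-01,
        -1.28699057e+02],
       [ 0.00000000e+00,  0.00000000e+00,  0.00000000e+00,
         1.00000000e+00]])}
bush_a 0.57 [428.  34.  44.]
bush_a 0.51 [ 479. -120.   42.]
bush_a 0.42 [458. 120.  41.]
gauge 0.89 [601.  22.  18.]
clamp 0.89 [ 752. -173.   43.]
tin 0.64 [734. 188.  51.]
wrench 0.75 [ 313. -338.    5.]
```

View pics/top1.png

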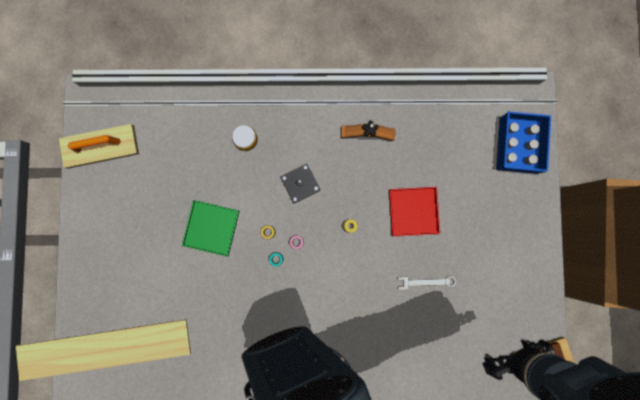

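Candidates: bronze rings at (268,232) and (350,226), a pink ring at (296,241) and a turquoise ring at (276,259). The two bronze ones fit the description. I'll confirm this in an enlarged crop and measure.

```bash
cat > loc.py <<'E'
from h import *
im=cv2.imread('pics/top1.png');d=np.load('top1.npy');P=cloud("top",d)
cv2.imwrite('pics/crop1.png',cv2.resize(im[155:275,240:380],None,fx=5,fy=5,interpolation=cv2.INTER_CUBIC))
X,Y,Z=P[...,0],P[...,1],P[...,2]
for n,u,v in [("bronzeL",268,232),("bronzeR",350,226),("pink",296,241),("turq",276,259)]:
    m=np.zeros(Z.shape,bool);m[v-12:v+13,u-12:u+13]=1
    m&=(Z>30)&(Z<50)
    (c,r)=cv2.minEnclosingCircle(P[m][:,:2].astype(np.float32)); print(n,m.sum(),P[m].mean(0).round(1),np.round(c,1),round(r,1))
m=np.zeros(Z.shape,bool);m[155:210,270:330]=1
mp=m&(Z>12)&(Z<27); print("plate",cv2.minAreaRect(P[mp][:,:2].astype(np.float32)),P[mp].mean(0))
mt=m&(Z>40); print("pin",mt.sum(),P[mt].mean(0) if mt.any() else 0, Z[m].max())
hsv=cv2.cvtColor(im,cv2.COLOR_BGR2HSV).astype(int);H,S=hsv[...,0],hsv[...,1]
for n,mm,(a,b,c,e) in [("green",(H>45)&(H<75)&(S>120),(190,265,175,245)),("red",((H<8)|(H>172))&(S>140),(180,245,380,445))]:
    w=np.zeros(Z.shape,bool);w[a:b,c:e]=1;w&=mm
    print(n,cv2.minAreaRect(P[w][:,:2].astype(np.float32)),np.median(Z[w]))
print("table",np.median(Z[200:300,240:380]))
E
python3 loc.py
```

```text
bronzeL 99 [459.5 118.2  38.8] [459.2 118.3] 19.8
bronzeR 126 [ 477.  -122.1   39.4] [ 476.9 -122. ] 19.7
pink 91 [430.6  35.1  39.8] [430.3  34.5] 19.7
turq 98 [380.7  93.6  39.4] [380.6  93.7] 19.4
plate ((603.2403564453125, 24.51140594482422), (89.64678192138672, 88.83938598632812), 26.505578994750977) [602.87040397  24.45584808  19.69687585]
pin 50 [566.12784828  13.07193481 353.60796925] 1300.350036489783
green ((444.7834777832031, 172.81365966796875), (377.2393798828125, 135.4506378173828), 76.67237854003906) 3.951640942983431
red ((514.3649291992188, -200.58575439453125), (137.37208557128906, 362.3844909667969), 3.066467046737671) 4.3791908933694685
table 0.04696203973037427
```

View pics/crop1.png

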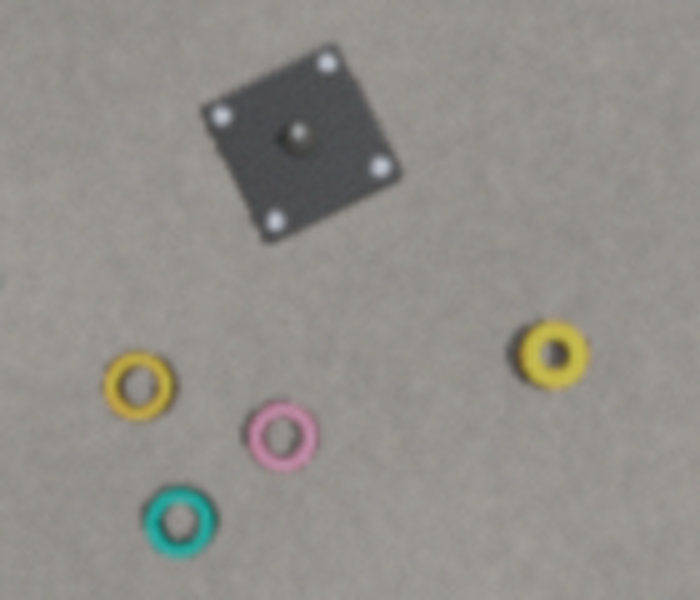

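The crop confirms it. The bronze bushes are at crop (140,386) with a wide bore and (553,354) with a narrow bore. Pink (283,437) and turquoise (181,522) are look-alikes to avoid. I'll start with the right-hand bush: turn the tool to yaw 90, then fly over it.

Call:
drive_tool([
  {"rz":-0.0383},
  {"rz":-0.0383},
  {"rz":-0.0383},
  {"rz":-0.0383},
  {"rz":-0.0383},
  {"rz":-0.0383},
  {"rz":-0.0383},
  {"rz":-0.0383},
  {"rz":-0.0383},
  {"rz":-0.0383},
], hand=1)

```text
schema error: expected keys x, y, z, rx, ry, rz
```

Call:
drive_tool([
  {"x":0.0957,"y":0.0826,"z":0.018},
  {"x":0.0957,"y":0.0826,"z":0.018},
  {"x":0.0957,"y":0.0826,"z":0.018},
  {"x":0.0957,"y":0.0826,"z":0.018},
  {"x":0.0957,"y":0.0826,"z":0.018},
  {"x":0.0957,"y":0.0826,"z":0.018},
  {"x":0.0957,"y":0.0826,"z":0.018},
  {"x":0.0957,"y":0.0826,"z":0.018},
  {"x":0.0957,"y":0.0826,"z":0.018},
  {"x":0.0957,"y":0.0826,"z":0.018},
  {"x":0.0957,"y":0.0826,"z":0.018},
  {"x":0.0957,"y":0.0826,"z":0.018},
])

```text
schema error: expected keys x, y, z, rx, ry, rz
```

Call:
drive_tool([
  {},
  {},
  {},
])

```text
schema error: expected keys x, y, z, rx, ry, rz
```

All six keys are required in every row.

Call:
drive_tool([
  {"x":0,"y":0,"z":0,"rx":0,"ry":0,"rz":-0.0383},
  {"x":0,"y":0,"z":0,"rx":0,"ry":0,"rz":-0.0383},
  {"x":0,"y":0,"z":0,"rx":0,"ry":0,"rz":-0.0383},
  {"x":0,"y":0,"z":0,"rx":0,"ry":0,"rz":-0.0383},
  {"x":0,"y":0,"z":0,"rx":0,"ry":0,"rz":-0.0383},
  {"x":0,"y":0,"z":0,"rx":0,"ry":0,"rz":-0.0383},
  {"x":0,"y":0,"z":0,"rx":0,"ry":0,"rz":-0.0383},
  {"x":0,"y":0,"z":0,"rx":0,"ry":0,"rz":-0.0383},
  {"x":0,"y":0,"z":0,"rx":0,"ry":0,"rz":-0.0383},
  {"x":0,"y":0,"z":0,"rx":0,"ry":0,"rz":-0.0383},
  {"x":0,"y":0,"z":0,"rx":0,"ry":0,"rz":0},
], hand=1)

```text
time: 1.22
tool_pos: [179.8, -466.5, 245.3]
eef_rot: [-180.0, -0.0, 90.4]
wrist_force: [-0.4, -0.5, 0.1]
opening: 85.1
grasp_force: 0.0
```

Call:
drive_tool([
  {"x":0.0957,"y":0.0826,"z":0.018,"rx":0,"ry":0,"rz":0},
  {"x":0.0957,"y":0.0826,"z":0.018,"rx":0,"ry":0,"rz":0},
  {"x":0.0957,"y":0.0826,"z":0.018,"rx":0,"ry":0,"rz":0},
  {"x":0.0957,"y":0.0826,"z":0.018,"rx":0,"ry":0,"rz":0},
  {"x":0.0957,"y":0.0826,"z":0.018,"rx":0,"ry":0,"rz":0},
  {"x":0.0957,"y":0.0826,"z":0.018,"rx":0,"ry":0,"rz":0},
  {"x":0.0957,"y":0.0826,"z":0.018,"rx":0,"ry":0,"rz":0},
  {"x":0.0957,"y":0.0826,"z":0.018,"rx":0,"ry":0,"rz":0},
  {"x":0.0957,"y":0.0826,"z":0.018,"rx":0,"ry":0,"rz":0},
  {"x":0.0957,"y":0.0826,"z":0.018,"rx":0,"ry":0,"rz":0},
  {"x":0.0957,"y":0.0826,"z":0.018,"rx":0,"ry":0,"rz":0},
  {"x":0.0957,"y":0.0826,"z":0.018,"rx":0,"ry":0,"rz":0},
])

```text
time: 2.22
tool_pos: [478.0, -120.2, 180.3]
eef_rot: [180.0, 0.0, 89.7]
wrist_force: [0.5, -1.4, -0.8]
opening: 85.3
grasp_force: 0.0
```

Call:
drive_tool([
  {"x":0,"y":0,"z":0,"rx":0,"ry":0,"rz":0},
  {"x":0,"y":0,"z":0,"rx":0,"ry":0,"rz":0},
  {"x":0,"y":0,"z":0,"rx":0,"ry":0,"rz":0},
])

```text
time: 2.47
tool_pos: [476.8, -122.0, 180.4]
eef_rot: [-180.0, 0.0, 89.9]
wrist_force: [-0.4, 0.1, 0.7]
opening: 85.3
grasp_force: 0.0
```

```bash
cat >> h.py <<'E'
from scipy.spatial.transform import Rotation as Ro
def wcloud(d,o):
    c=calibration("wrist");v,u=np.mgrid[0:400,0:640]
    p=np.stack([(u-c["cx"])/c["fx"]*d,-(v-c["cy"])/c["fy"]*d,-d,np.ones_like(d)],-1)
    t=(p@np.array(c["hand_eye"]).T)[...,:3]
    R=Ro.from_euler('xyz',o["eef_rot"],degrees=True).as_matrix()
    return t@R.T+o["tool_pos"]
def ringw(zlo,zhi,near,rad,f=None):
    o=get_obs();im,d=shot("wrist",f);P=wcloud(d,o)
    m=(P[...,2]>zlo)&(P[...,2]<zhi)&(np.hypot(P[...,0]-near[0],P[...,1]-near[1])<rad)&(d>0)
    c,r=cv2.minEnclosingCircle(P[m][:,:2].astype(np.float32))
    print("tcp",o["tool_pos"].round(1),o["eef_rot"].round(2),"n",m.sum(),"mean",P[m].mean(0).round(1),"circ",np.round(c,1),round(r,1))
    return im,d,P
E
python3 - <<'E'
from h import *
ringw(35,45,(477,-122),30,"w1.png")
im=cv2.imread('pics/top1.png');P=cloud("top",np.load('top1.npy'));Z=P[...,2]
hsv=cv2.cvtColor(im,cv2.COLOR_BGR2HSV).astype(int);H,S=hsv[...,0],hsv[...,1]
for n,mm,(a,b,c,e) in [("green",(H>45)&(H<75)&(S>120),(190,265,175,245)),("red",((H<8)|(H>172))&(S>140),(180,245,380,445))]:
    w=np.zeros(Z.shape,bool);w[a:b,c:e]=1;w&=mm&(Z>1)&(Z<22)
    k,l,st,ce=cv2.connectedComponentsWithStats(cv2.erode(w.astype(np.uint8),np.ones((3,3)))); i=1+st[1:,4].argmax()
    print(n,cv2.minAreaRect(P[l==i][:,:2].astype(np.float32)),np.median(Z[w]))
E
```

```text
tcp [ 476.8 -122.   180.4] [-1.7997e+02  1.0000e-02  8.9890e+01] n 1180 mean [ 480.2 -121.2   39.8] circ [ 480.4 -121.9] 19.9
green ((493.9218444824219, 269.60552978515625), (51.35331726074219, 75.28276824951172), 63.9189338684082) 4.4575613581391735
red ((535.2940673828125, -270.6916809082031), (54.97645568847656, 81.58305358886719), 86.73307037353516) 4.811216911089332
```

View pics/w1.png

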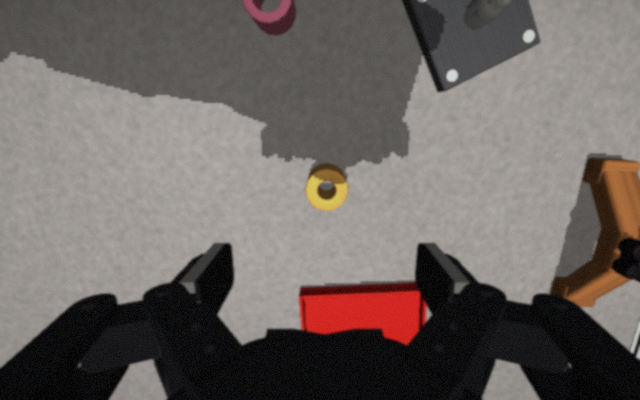

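The wrist view shows the bronze bush at (327,187), with pink well away at (270,10). Wrist and top differ by 3.5 mm in x, so I'll go between them. The jaws close along x and will centre the bush.

Call:
drive_tool([
  {"x":0,"y":0.0057,"z":0.11,"rx":0,"ry":0,"rz":0},
  {"x":0,"y":0,"z":0.11,"rx":0,"ry":0,"rz":0},
  {"x":0,"y":0,"z":0.11,"rx":0,"ry":0,"rz":0},
  {"x":0,"y":0,"z":0.1,"rx":0,"ry":0,"rz":0},
  {"x":0,"y":0,"z":0.07,"rx":0,"ry":0,"rz":0},
  {"x":0,"y":0,"z":0.038,"rx":0,"ry":0,"rz":0},
  {"x":0,"y":0,"z":0,"rx":0,"ry":0,"rz":0},
  {"x":0,"y":0,"z":0,"rx":0,"ry":0,"rz":0},
])

```text
time: 3.18
tool_pos: [478.2, -122.8, 19.4]
eef_rot: [-180.0, -0.0, 89.9]
wrist_force: [0.3, 0.5, 0.4]
opening: 85.5
grasp_force: 0.0
```

Call:
drive_tool([
  {"x":0,"y":0,"z":0,"rx":0,"ry":0,"rz":0},
  {"x":0,"y":0,"z":0,"rx":0,"ry":0,"rz":0},
  {"x":0,"y":0,"z":0,"rx":0,"ry":0,"rz":0},
  {"x":0,"y":0,"z":0,"rx":0,"ry":0,"rz":0},
  {"x":0,"y":0,"z":0,"rx":0,"ry":0,"rz":0},
  {"x":0,"y":0,"z":0,"rx":0,"ry":0,"rz":0},
  {"x":0,"y":0,"z":0,"rx":0,"ry":0,"rz":0},
  {"x":0,"y":0,"z":0,"rx":0,"ry":0,"rz":0},
], hand=0, force=40)

```text
time: 3.85
tool_pos: [479.3, -122.2, 20.0]
eef_rot: [179.9, 0.0, 90.0]
wrist_force: [-3.0, -0.0, 10.6]
opening: 39.0
grasp_force: 39.0
```

Call:
drive_tool([
  {"x":0,"y":0,"z":-0.05,"rx":0,"ry":0,"rz":0},
  {"x":0,"y":0,"z":-0.1,"rx":0,"ry":0,"rz":0},
  {"x":0,"y":0,"z":-0.13,"rx":0,"ry":0,"rz":0},
  {"x":0,"y":0,"z":-0.13,"rx":0,"ry":0,"rz":0},
  {"x":0,"y":0,"z":-0.13,"rx":0,"ry":0,"rz":0},
  {"x":0.08,"y":0.1,"z":0,"rx":0,"ry":0,"rz":0},
  {"x":0.08,"y":0.1,"z":0,"rx":0,"ry":0,"rz":0},
  {"x":0.08,"y":0.1,"z":0,"rx":0,"ry":0,"rz":0},
  {"x":0.08,"y":0.11,"z":0,"rx":0,"ry":0,"rz":0},
  {"x":0,"y":0,"z":0,"rx":0,"ry":0,"rz":0},
  {"x":0,"y":0,"z":0,"rx":0,"ry":0,"rz":0},
  {"x":0,"y":0,"z":0,"rx":0,"ry":0,"rz":0},
])

```text
time: 4.85
tool_pos: [601.4, -25.9, 180.8]
eef_rot: [-179.9, 0.0, 90.0]
wrist_force: [-0.8, -0.9, -1.8]
opening: 38.8
grasp_force: 41.4
```

```bash
cat >> h.py <<'E'
def gaugew(f=None):
    o=get_obs();im,d=shot("wrist",f);P=wcloud(d,o);Z=P[...,2]
    n=np.hypot(P[...,0]-603,P[...,1]-24.5)
    m=(Z>14)&(Z<26)&(n<75)&(d>0); r=cv2.minAreaRect(P[m][:,:2].astype(np.float32))
    print("tcp",o["tool_pos"].round(1),o["eef_rot"].round(2),"f",o["wrist_force"].round(1),"open",o["opening"],"plate",r,np.median(Z[m]))
    for a,b in [(50,56),(54,72),(60,75)]:
        t=(Z>a)&(Z<b)&(n<25)&(d>0)
        if t.any(): print(a,t.sum(),P[t].mean(0).round(1),P[t].min(0).round(1),P[t].max(0).round(1))
    np.save('wp.npy',P)
E
python3 -c "
from h import *
gaugew('w2.png')"
```

```text
tcp [601.4 -25.9 180.8] [-1.7995e+02  1.0000e-02  9.0040e+01] f [-0.8 -0.9 -1.8] open 38.830278611681194 plate ((606.7986450195312, 25.008075714111328), (90.09657287597656, 90.39643859863281), 26.95008087158203) 20.0578534104707
50 71 [606.4  26.7  50.9] [599.6  18.1  50. ] [613.9  32.9  52.6]
54 172 [606.6  25.3  65.5] [601.3  19.   56.2] [612.5  30.9  70. ]
60 170 [606.6  25.2  65.6] [601.3  19.   60.7] [612.5  30.9  70. ]
```

View pics/w2.png

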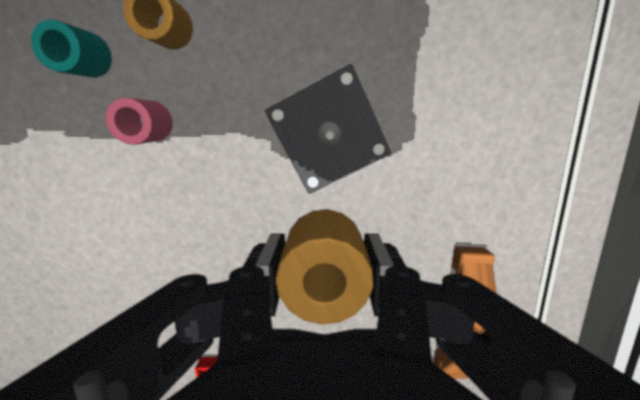

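The picture shows the bush held upright at (325,265), the gauge pin at (330,133), and the other bronze bush at (155,15). I'll measure the held bush with the same camera so the bias cancels.

Run:
```python
from h import *
P=np.load('wp.npy');Z=P[...,2];im=cv2.imread('pics/w2.png')
hsv=cv2.cvtColor(im,cv2.COLOR_BGR2HSV);m=np.zeros(Z.shape,bool);m[200:330,270:385]=1
m&=(hsv[...,1]>100)&(hsv[...,0]>8)&(hsv[...,0]<30)&(Z>120)
print(np.percentile(Z[m],[1,10,50,90,99]))
zt=np.percentile(Z[m],97);t=m&(Z>zt-5)
print(t.sum(),P[t].mean(0),cv2.minEnclosingCircle(P[t][:,:2].astype(np.float32)),P[m][:,:2].min(0),P[m][:,:2].max(0))
```

```text
[167.93395765 179.50606132 200.07474746 201.17460586 201.98043702]
5841 [602.37148427 -23.75035871 200.92007269] ((602.31005859375, -3.1418113708496094), 41.844913482666016) [582.57761689 -44.98662139] [622.47060186  38.70299951]
```

Both measurements agree: shift +50.2 mm in y and +4.0 mm in x, then go down onto the tip.

Call:
drive_tool([
  {"x":0.0837,"y":0.0133,"z":0,"rx":0,"ry":0,"rz":0},
  {"x":0.0836,"y":0,"z":0,"rx":0,"ry":0,"rz":0},
  {"x":0,"y":0,"z":0.1,"rx":0,"ry":0,"rz":0},
  {"x":0,"y":0,"z":0.1,"rx":0,"ry":0,"rz":0},
  {"x":0,"y":0,"z":0.06,"rx":0,"ry":0,"rz":0},
  {"x":0,"y":0,"z":0.03,"rx":0,"ry":0,"rz":0},
  {"x":0,"y":0,"z":0.01,"rx":0,"ry":0,"rz":0},
  {"x":0,"y":0,"z":0.01,"rx":0,"ry":0,"rz":0},
  {"x":0,"y":0,"z":0.005,"rx":0,"ry":0,"rz":0},
  {"x":0,"y":0,"z":0,"rx":0,"ry":0,"rz":0},
  {"x":0,"y":0,"z":0,"rx":0,"ry":0,"rz":0},
])

```text
time: 5.82
tool_pos: [606.3, 24.1, 87.6]
eef_rot: [179.9, -0.0, 90.0]
wrist_force: [0.1, 0.2, -1.8]
opening: 39.2
grasp_force: 41.3
```

Call:
drive_tool([
  {"x":0,"y":0,"z":0.007,"rx":0,"ry":0,"rz":0},
  {"x":0,"y":0,"z":0.007,"rx":0,"ry":0,"rz":0},
  {"x":0,"y":0,"z":0.007,"rx":0,"ry":0,"rz":0},
  {"x":0,"y":0,"z":0,"rx":0,"ry":0,"rz":0},
])

```text
time: 6.15
tool_pos: [605.5, 24.3, 79.8]
eef_rot: [-180.0, 0.0, 90.0]
wrist_force: [-0.1, 0.4, -2.3]
opening: 39.3
grasp_force: 41.3
```

Call:
drive_tool([
  {"x":0,"y":0,"z":0.007,"rx":0,"ry":0,"rz":0},
  {"x":0,"y":0,"z":0.007,"rx":0,"ry":0,"rz":0},
  {"x":0,"y":0,"z":0.007,"rx":0,"ry":0,"rz":0},
  {"x":0,"y":0,"z":0.005,"rx":0,"ry":0,"rz":0},
  {"x":0,"y":0,"z":0,"rx":0,"ry":0,"rz":0},
])

```text
time: 6.57
tool_pos: [605.5, 24.3, 72.1]
eef_rot: [-180.0, 0.0, 90.0]
wrist_force: [-0.3, -0.3, -2.3]
opening: 39.4
grasp_force: 41.3
```

Call:
drive_tool([
  {"x":0,"y":0,"z":0.003,"rx":0,"ry":0,"rz":0},
  {"x":0,"y":0,"z":0.003,"rx":0,"ry":0,"rz":0},
  {"x":0,"y":0,"z":0.003,"rx":0,"ry":0,"rz":0},
  {"x":0,"y":0,"z":0,"rx":0,"ry":0,"rz":0},
])

```text
time: 6.9
tool_pos: [605.6, 24.2, 69.7]
eef_rot: [-180.0, 0.0, 90.0]
wrist_force: [-0.4, -0.2, -2.5]
opening: 38.9
grasp_force: 41.3
```

Call:
drive_tool([
  {"x":0,"y":0,"z":0.003,"rx":0,"ry":0,"rz":0},
  {"x":0,"y":0,"z":0.003,"rx":0,"ry":0,"rz":0},
  {"x":0,"y":0,"z":0,"rx":0,"ry":0,"rz":0},
])

```text
time: 7.15
tool_pos: [605.7, 24.4, 68.0]
eef_rot: [180.0, -0.0, 90.0]
wrist_force: [-1.5, 1.8, 0.5]
opening: 39.3
grasp_force: 41.7
```

Call:
drive_tool([
  {"x":0,"y":0,"z":0.003,"rx":0,"ry":0,"rz":0},
  {"x":0,"y":0,"z":0,"rx":0,"ry":0,"rz":0},
])

```text
time: 7.32
tool_pos: [605.8, 24.5, 67.6]
eef_rot: [180.0, -0.0, 90.0]
wrist_force: [-4.0, 2.4, 7.6]
opening: 38.7
grasp_force: 42.3
```

Contact came at TCP z 67.6, so the underside is at about 48 mm. It stuck at the shoulder, so this is the tight bush. Lifting off and locating the trays properly.

Call:
drive_tool([
  {"x":0,"y":0,"z":-0.01,"rx":0,"ry":0,"rz":0},
  {"x":0,"y":0,"z":-0.05,"rx":0,"ry":0,"rz":0},
  {"x":0,"y":0,"z":-0.1,"rx":0,"ry":0,"rz":0},
  {"x":0,"y":0,"z":-0.1,"rx":0,"ry":0,"rz":0},
  {"x":0,"y":0,"z":-0.1,"rx":0,"ry":0,"rz":0},
  {"x":0,"y":0,"z":0,"rx":0,"ry":0,"rz":0},
])

```text
time: 7.82
tool_pos: [608.1, 24.2, 181.1]
eef_rot: [179.6, -0.0, 90.0]
wrist_force: [1.4, 0.8, -0.9]
opening: 39.0
grasp_force: 41.5
```

Run:
```python
from h import *
im=cv2.imread('pics/top1.png');P=cloud("top",np.load('top1.npy'))
hsv=cv2.cvtColor(im,cv2.COLOR_BGR2HSV).astype(int);H,S=hsv[...,0],hsv[...,1]
for n,mm,(a,b,c,e) in [("green",(H>45)&(H<75)&(S>120),(190,265,175,245)),("red",((H<8)|(H>172))&(S>140),(180,245,380,445))]:
    w=np.zeros(H.shape,np.uint8);w[a:b,c:e]=mm[a:b,c:e]
    w=cv2.morphologyEx(w,cv2.MORPH_CLOSE,np.ones((5,5)))
    k,l,st,ce=cv2.connectedComponentsWithStats(w); i=1+st[1:,4].argmax()
    r=cv2.minAreaRect(np.argwhere(l==i)[:,::-1].astype(np.float32)); (u,v)=r[0]
    dz=np.nanmedian(np.load('top1.npy')[l==i]); print(n,r,st[i],world("top",u,v,dz))
```

```text
green ((210.1630401611328, 227.827392578125), (46.58990478515625, 46.413204193115234), 13.626993179321289) [ 183  201   55   55 2151] [472.31798124 291.81460434   4.17957958]
red ((413.9396667480469, 211.0350341796875), (46.84609603881836, 47.90652847290039), 86.42366790771484) [ 389  187   51   49 2229] [ 520.74867966 -313.66477352    4.79881627]
```

Call:
drive_tool([
  {"x":-0.1128,"y":-0.0277,"z":0,"rx":0,"ry":0,"rz":0},
  {"x":-0.1128,"y":-0.0277,"z":0,"rx":0,"ry":0,"rz":0},
  {"x":-0.1128,"y":-0.0277,"z":0,"rx":0,"ry":0,"rz":0},
  {"x":-0.1128,"y":-0.0277,"z":0,"rx":0,"ry":0,"rz":0},
  {"x":-0.1128,"y":-0.0277,"z":0,"rx":0,"ry":0,"rz":0},
  {"x":-0.1128,"y":-0.0277,"z":0,"rx":0,"ry":0,"rz":0},
  {"x":-0.1128,"y":-0.0277,"z":0,"rx":0,"ry":0,"rz":0},
  {"x":-0.1128,"y":-0.0277,"z":0,"rx":0,"ry":0,"rz":0},
  {"x":-0.1128,"y":-0.0277,"z":0,"rx":0,"ry":0,"rz":0},
  {"x":-0.1128,"y":-0.0277,"z":0,"rx":0,"ry":0,"rz":0},
])

```text
time: 8.65
tool_pos: [521.9, -315.9, 174.8]
eef_rot: [-180.0, 0.0, 90.0]
wrist_force: [0.6, 0.5, -2.2]
opening: 38.9
grasp_force: 41.4
```

Call:
drive_tool([
  {"x":0,"y":0,"z":0.1,"rx":0,"ry":0,"rz":0},
  {"x":0,"y":0,"z":0.1,"rx":0,"ry":0,"rz":0},
  {"x":0,"y":0,"z":0.1,"rx":0,"ry":0,"rz":0},
  {"x":0,"y":0,"z":0.1,"rx":0,"ry":0,"rz":0},
  {"x":0,"y":0,"z":0.06,"rx":0,"ry":0,"rz":0},
  {"x":0,"y":0,"z":0.03,"rx":0,"ry":0,"rz":0},
  {"x":0,"y":0,"z":0.01,"rx":0,"ry":0,"rz":0},
  {"x":0,"y":0,"z":0.01,"rx":0,"ry":0,"rz":0},
  {"x":0,"y":0,"z":0.005,"rx":0,"ry":0,"rz":0},
  {"x":0,"y":0,"z":0.005,"rx":0,"ry":0,"rz":0},
  {"x":0,"y":0,"z":0,"rx":0,"ry":0,"rz":0},
])

```text
time: 9.57
tool_pos: [523.2, -314.8, 22.7]
eef_rot: [179.9, 0.1, 90.0]
wrist_force: [-16.7, 8.3, 39.8]
opening: 39.1
grasp_force: 43.8
```

I overshot because the earlier height reading was mid-motion. Backing off the excess before release.

Call:
drive_tool([
  {"x":0,"y":0,"z":-0.014,"rx":0,"ry":0,"rz":0},
  {"x":0,"y":0,"z":0,"rx":0,"ry":0,"rz":0},
  {"x":0,"y":0,"z":0,"rx":0,"ry":0,"rz":0},
])

```text
time: 9.82
tool_pos: [523.3, -314.5, 24.0]
eef_rot: [179.9, 0.0, 90.0]
wrist_force: [0.1, 0.4, -1.9]
opening: 39.0
grasp_force: 40.6
```

Call:
drive_tool([
  {"x":0,"y":0,"z":0.002,"rx":0,"ry":0,"rz":0},
  {"x":0,"y":0,"z":0,"rx":0,"ry":0,"rz":0},
])

```text
time: 9.98
tool_pos: [523.0, -314.3, 22.9]
eef_rot: [180.0, 0.0, 90.0]
wrist_force: [-0.5, 0.8, 4.2]
opening: 38.8
grasp_force: 41.1
```

Call:
drive_tool([
  {"x":0,"y":0,"z":0,"rx":0,"ry":0,"rz":0},
  {"x":0,"y":0,"z":0,"rx":0,"ry":0,"rz":0},
  {"x":0,"y":0,"z":0,"rx":0,"ry":0,"rz":0},
  {"x":0,"y":0,"z":0,"rx":0,"ry":0,"rz":0},
  {"x":0,"y":0,"z":0,"rx":0,"ry":0,"rz":0},
  {"x":0,"y":0,"z":0,"rx":0,"ry":0,"rz":0},
], hand=0.85)

```text
time: 10.48
tool_pos: [522.7, -314.2, 22.6]
eef_rot: [-180.0, -0.0, 90.0]
wrist_force: [-1.2, -0.1, 0.4]
opening: 72.4
grasp_force: 0.0
```

Call:
drive_tool([
  {"x":0,"y":0,"z":-0.05,"rx":0,"ry":0,"rz":0},
  {"x":0,"y":0,"z":-0.1,"rx":0,"ry":0,"rz":0},
  {"x":0,"y":0,"z":-0.13,"rx":0,"ry":0,"rz":0},
  {"x":0,"y":0,"z":-0.13,"rx":0,"ry":0,"rz":0},
  {"x":0,"y":0,"z":-0.11,"rx":0,"ry":0,"rz":0},
  {"x":0,"y":0,"z":0,"rx":0,"ry":0,"rz":0},
  {"x":0,"y":0,"z":0,"rx":0,"ry":0,"rz":0},
])

```text
time: 11.07
tool_pos: [523.7, -314.8, 180.8]
eef_rot: [179.8, 0.1, 90.0]
wrist_force: [0.1, 0.0, -2.1]
opening: 72.7
grasp_force: 0.0
```

```bash
python3 -c "
from h import *
ringw(38,52,(523,-314),60,'w3.png')"
```

```text
tcp [ 523.7 -314.8  180.8] [1.7981e+02 1.2000e-01 9.0010e+01] n 1234 mean [ 524.3 -312.6   43.7] circ [ 524.4 -313.4] 19.9
```

View pics/w3.png

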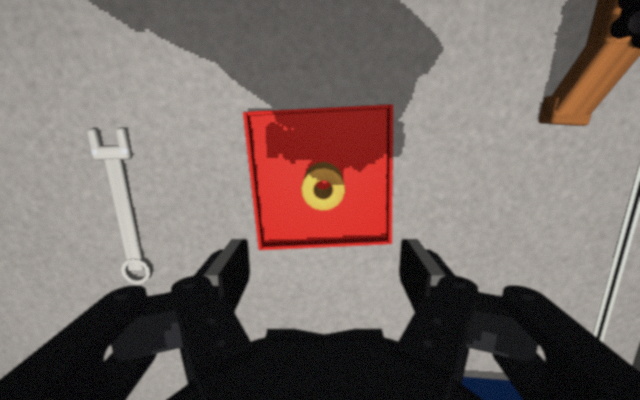

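The tight bush stands upright in the middle of the red tray, at pixel (323,187). Next is the left bronze bush.

Call:
drive_tool([
  {"x":0.1202,"y":-0.0171,"z":0,"rx":0,"ry":0,"rz":0},
  {"x":0.1202,"y":-0.0171,"z":0,"rx":0,"ry":0,"rz":0},
  {"x":0.1202,"y":-0.0171,"z":0,"rx":0,"ry":0,"rz":0},
  {"x":0.1202,"y":-0.0171,"z":0,"rx":0,"ry":0,"rz":0},
  {"x":0.1202,"y":-0.0171,"z":0,"rx":0,"ry":0,"rz":0},
  {"x":0.1202,"y":-0.0171,"z":0,"rx":0,"ry":0,"rz":0},
  {"x":0.1202,"y":-0.0171,"z":0,"rx":0,"ry":0,"rz":0},
  {"x":0.1202,"y":-0.0171,"z":0,"rx":0,"ry":0,"rz":0},
  {"x":0.1202,"y":-0.0171,"z":0,"rx":0,"ry":0,"rz":0},
  {"x":0.1202,"y":-0.0171,"z":0,"rx":0,"ry":0,"rz":0},
  {"x":0.1202,"y":-0.0171,"z":0,"rx":0,"ry":0,"rz":0},
  {"x":0.1202,"y":-0.0171,"z":0,"rx":0,"ry":0,"rz":0},
])

```text
time: 12.12
tool_pos: [459.6, 120.0, 177.4]
eef_rot: [-179.9, 0.0, 90.0]
wrist_force: [1.5, -0.5, 0.8]
opening: 72.9
grasp_force: 0.0
```

Call:
drive_tool([
  {"x":0,"y":0,"z":0,"rx":0,"ry":0,"rz":0},
  {"x":0,"y":0,"z":0,"rx":0,"ry":0,"rz":0},
  {"x":0,"y":0,"z":0,"rx":0,"ry":0,"rz":0},
  {"x":0,"y":0,"z":0,"rx":0,"ry":0,"rz":0},
])

```text
time: 12.45
tool_pos: [460.8, 117.6, 178.1]
eef_rot: [-179.9, 0.0, 90.0]
wrist_force: [0.0, 0.2, 0.1]
opening: 72.6
grasp_force: 0.0
```

```bash
python3 -c "
from h import *
ringw(35,45,(460,118),30,'w4.png')"
```

```text
tcp [460.8 117.6 178.1] [-1.7994e+02  3.0000e-02  8.9950e+01] n 977 mean [462.6 119.8  39.6] circ [462.5 119. ] 20.0
```

View pics/w4.png

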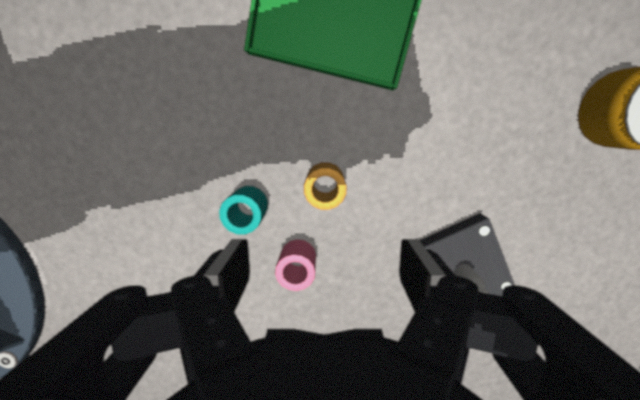

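The wide-bore bronze bush is at (325,187), with turquoise (242,212) and pink (296,268) beside it. I'll descend with the jaws narrowed to 60 mm to clear turquoise.

Call:
drive_tool([
  {"x":0,"y":0,"z":0.07,"rx":0,"ry":0,"rz":0},
  {"x":0,"y":0,"z":0.1,"rx":0,"ry":0,"rz":0},
  {"x":0,"y":0,"z":0.1,"rx":0,"ry":0,"rz":0},
  {"x":0,"y":0,"z":0.1,"rx":0,"ry":0,"rz":0},
  {"x":0,"y":0,"z":0.08,"rx":0,"ry":0,"rz":0},
  {"x":0,"y":0,"z":0.05,"rx":0,"ry":0,"rz":0},
  {"x":0,"y":0,"z":0.028,"rx":0,"ry":0,"rz":0},
  {"x":0,"y":0,"z":0,"rx":0,"ry":0,"rz":0},
  {"x":0,"y":0,"z":0,"rx":0,"ry":0,"rz":0},
  {"x":0,"y":0,"z":0,"rx":0,"ry":0,"rz":0},
], hand=0.7)

```text
time: 13.33
tool_pos: [461.9, 118.4, 21.4]
eef_rot: [179.9, -0.0, 90.0]
wrist_force: [-1.1, 0.1, 0.3]
opening: 60.1
grasp_force: 0.0
```

Call:
drive_tool([
  {"x":0,"y":0,"z":0,"rx":0,"ry":0,"rz":0},
  {"x":0,"y":0,"z":0,"rx":0,"ry":0,"rz":0},
  {"x":0,"y":0,"z":0,"rx":0,"ry":0,"rz":0},
  {"x":0,"y":0,"z":0,"rx":0,"ry":0,"rz":0},
  {"x":0,"y":0,"z":0,"rx":0,"ry":0,"rz":0},
  {"x":0,"y":0,"z":0,"rx":0,"ry":0,"rz":0},
  {"x":0,"y":0,"z":0,"rx":0,"ry":0,"rz":0},
], hand=0, force=40)

```text
time: 13.92
tool_pos: [461.8, 118.7, 21.4]
eef_rot: [179.9, -0.0, 90.0]
wrist_force: [-2.3, -2.3, 9.1]
opening: 38.2
grasp_force: 39.4
```

Call:
drive_tool([
  {"x":0,"y":0,"z":-0.05,"rx":0,"ry":0,"rz":0},
  {"x":0,"y":0,"z":-0.1,"rx":0,"ry":0,"rz":0},
  {"x":0,"y":0,"z":-0.13,"rx":0,"ry":0,"rz":0},
  {"x":0,"y":0,"z":-0.13,"rx":0,"ry":0,"rz":0},
  {"x":0,"y":0,"z":-0.12,"rx":0,"ry":0,"rz":0},
  {"x":-0.095,"y":0.094,"z":0,"rx":0,"ry":0,"rz":0},
  {"x":-0.095,"y":0.094,"z":0,"rx":0,"ry":0,"rz":0},
  {"x":-0.096,"y":0.094,"z":0,"rx":0,"ry":0,"rz":0},
  {"x":-0.096,"y":0.094,"z":0,"rx":0,"ry":0,"rz":0},
  {"x":-0.096,"y":0.094,"z":0,"rx":0,"ry":0,"rz":0},
  {"x":0,"y":0,"z":0,"rx":0,"ry":0,"rz":0},
  {"x":0,"y":0,"z":0,"rx":0,"ry":0,"rz":0},
])

```text
time: 14.92
tool_pos: [602.8, -26.4, 178.7]
eef_rot: [-180.0, 0.0, 89.9]
wrist_force: [-0.1, 1.4, -1.2]
opening: 38.3
grasp_force: 41.7
```

Call:
drive_tool([
  {"x":0,"y":0,"z":0,"rx":0,"ry":0,"rz":0},
  {"x":0,"y":0,"z":0,"rx":0,"ry":0,"rz":0},
  {"x":0,"y":0,"z":0,"rx":0,"ry":0,"rz":0},
])

```text
time: 15.17
tool_pos: [601.6, -24.0, 179.8]
eef_rot: [180.0, -0.0, 90.1]
wrist_force: [0.5, 0.0, -1.7]
opening: 38.4
grasp_force: 41.7
```

Run:
```python
from h import *
gaugew('w5.png')
def held(P,f):
    Z=P[...,2];im=cv2.imread(f)
    hsv=cv2.cvtColor(im,cv2.COLOR_BGR2HSV);m=np.zeros(Z.shape,bool);m[195:330,270:385]=1
    m&=(hsv[...,1]>90)&(hsv[...,0]>8)&(hsv[...,0]<35)&(Z>120)
    zt=np.percentile(Z[m],97);t=m&(Z>zt-4)
    print(f,zt,t.sum(),np.percentile(P[t][:,:2],[0.3,1,50,99,99.7],axis=0).round(1))
held(np.load('wp.npy'),'pics/w5.png')
```

```text
tcp [601.6 -24.  179.8] [179.98  -0.    90.08] f [ 0.5  0.  -1.7] open 38.417757578194255 plate ((606.8193359375, 24.97669219970703), (90.27904510498047, 90.263916015625), 26.79004669189453) 20.087469258336597
50 60 [606.3  26.8  51.1] [599.1  17.6  50. ] [613.4  32.4  52.5]
54 175 [606.6  25.3  65.5] [600.9  19.5  59.4] [612.1  30.5  69.1]
60 174 [606.6  25.3  65.5] [600.9  19.5  60.1] [612.1  30.5  69.1]
pics/w5.png 199.31163751806918 4504 [[583.4 -42.4]
 [583.5 -41.5]
 [602.4 -21.5]
 [621.8  -4. ]
 [621.9  40.6]]
```

Shift: +48.4 mm in y and +3.7 mm in x, including a small correction from the lateral force felt before. Descending in stages.

Call:
drive_tool([
  {"x":0.0807,"y":0.0123,"z":0,"rx":0,"ry":0,"rz":0},
  {"x":0.0806,"y":0,"z":0,"rx":0,"ry":0,"rz":0},
  {"x":0,"y":0,"z":0.1,"rx":0,"ry":0,"rz":0},
  {"x":0,"y":0,"z":0.1,"rx":0,"ry":0,"rz":0},
  {"x":0,"y":0,"z":0.06,"rx":0,"ry":0,"rz":0},
  {"x":0,"y":0,"z":0.03,"rx":0,"ry":0,"rz":0},
  {"x":0,"y":0,"z":0.01,"rx":0,"ry":0,"rz":0},
  {"x":0,"y":0,"z":0,"rx":0,"ry":0,"rz":0},
  {"x":0,"y":0,"z":0,"rx":0,"ry":0,"rz":0},
])

```text
time: 15.97
tool_pos: [606.4, 23.7, 90.7]
eef_rot: [179.9, -0.0, 90.0]
wrist_force: [1.1, -0.1, -2.7]
opening: 38.1
grasp_force: 41.7
```

Call:
drive_tool([
  {"x":0,"y":0,"z":0.008,"rx":0,"ry":0,"rz":0},
  {"x":0,"y":0,"z":0.008,"rx":0,"ry":0,"rz":0},
  {"x":0,"y":0,"z":0.008,"rx":0,"ry":0,"rz":0},
  {"x":0,"y":0,"z":0.008,"rx":0,"ry":0,"rz":0},
  {"x":0,"y":0,"z":0.008,"rx":0,"ry":0,"rz":0},
  {"x":0,"y":0,"z":0.008,"rx":0,"ry":0,"rz":0},
  {"x":0,"y":0,"z":0,"rx":0,"ry":0,"rz":0},
])

```text
time: 16.55
tool_pos: [605.4, 23.5, 74.3]
eef_rot: [-180.0, 0.0, 90.0]
wrist_force: [-0.1, 0.7, -1.4]
opening: 38.1
grasp_force: 41.7
```

Call:
drive_tool([
  {"x":0,"y":0,"z":0.004,"rx":0,"ry":0,"rz":0},
  {"x":0,"y":0,"z":0.004,"rx":0,"ry":0,"rz":0},
  {"x":0,"y":0,"z":0.004,"rx":0,"ry":0,"rz":0},
  {"x":0,"y":0,"z":0,"rx":0,"ry":0,"rz":0},
])

```text
time: 16.88
tool_pos: [605.6, 23.6, 71.1]
eef_rot: [-180.0, 0.0, 90.0]
wrist_force: [-0.3, -0.4, -3.3]
opening: 38.5
grasp_force: 41.7
```

Underside is now around 51 mm. Continue gently past the shoulder level.

Call:
drive_tool([
  {"x":0,"y":0,"z":0.003,"rx":0,"ry":0,"rz":0},
  {"x":0,"y":0,"z":0.003,"rx":0,"ry":0,"rz":0},
  {"x":0,"y":0,"z":0.003,"rx":0,"ry":0,"rz":0},
  {"x":0,"y":0,"z":0.003,"rx":0,"ry":0,"rz":0},
  {"x":0,"y":0,"z":0,"rx":0,"ry":0,"rz":0},
])

```text
time: 17.3
tool_pos: [605.7, 23.6, 67.5]
eef_rot: [-180.0, 0.0, 90.0]
wrist_force: [-0.2, -0.5, -3.4]
opening: 38.3
grasp_force: 41.7
```

Call:
drive_tool([
  {"x":0,"y":0,"z":0.003,"rx":0,"ry":0,"rz":0},
  {"x":0,"y":0,"z":0.003,"rx":0,"ry":0,"rz":0},
  {"x":0,"y":0,"z":0.003,"rx":0,"ry":0,"rz":0},
  {"x":0,"y":0,"z":0,"rx":0,"ry":0,"rz":0},
])

```text
time: 17.63
tool_pos: [605.6, 23.6, 64.8]
eef_rot: [-180.0, 0.0, 90.0]
wrist_force: [-0.0, 0.3, -3.3]
opening: 38.5
grasp_force: 41.7
```

It has passed the shoulder with no resistance. Down to near home, then finer steps.

Call:
drive_tool([
  {"x":0,"y":0,"z":0.008,"rx":0,"ry":0,"rz":0},
  {"x":0,"y":0,"z":0.008,"rx":0,"ry":0,"rz":0},
  {"x":0,"y":0,"z":0.008,"rx":0,"ry":0,"rz":0},
  {"x":0,"y":0,"z":0.008,"rx":0,"ry":0,"rz":0},
  {"x":0,"y":0,"z":0,"rx":0,"ry":0,"rz":0},
])

```text
time: 18.05
tool_pos: [605.4, 23.6, 54.7]
eef_rot: [-179.9, 0.0, 90.0]
wrist_force: [0.3, -0.3, -2.3]
opening: 38.3
grasp_force: 41.7
```

Call:
drive_tool([
  {"x":0,"y":0,"z":0.008,"rx":0,"ry":0,"rz":0},
  {"x":0,"y":0,"z":0.008,"rx":0,"ry":0,"rz":0},
  {"x":0,"y":0,"z":0.008,"rx":0,"ry":0,"rz":0},
  {"x":0,"y":0,"z":0.008,"rx":0,"ry":0,"rz":0},
  {"x":0,"y":0,"z":0.005,"rx":0,"ry":0,"rz":0},
  {"x":0,"y":0,"z":0,"rx":0,"ry":0,"rz":0},
])

```text
time: 18.55
tool_pos: [605.6, 23.6, 43.9]
eef_rot: [-180.0, 0.0, 90.0]
wrist_force: [0.1, -0.2, -2.2]
opening: 38.4
grasp_force: 41.7
```

Call:
drive_tool([
  {"x":0,"y":0,"z":0.003,"rx":0,"ry":0,"rz":0},
  {"x":0,"y":0,"z":0.003,"rx":0,"ry":0,"rz":0},
  {"x":0,"y":0,"z":0,"rx":0,"ry":0,"rz":0},
])

```text
time: 18.8
tool_pos: [605.7, 23.6, 42.4]
eef_rot: [-180.0, -0.0, 90.0]
wrist_force: [-0.2, -0.1, -2.1]
opening: 38.8
grasp_force: 41.7
```

Call:
drive_tool([
  {"x":0,"y":0,"z":0.003,"rx":0,"ry":0,"rz":0},
  {"x":0,"y":0,"z":0.003,"rx":0,"ry":0,"rz":0},
  {"x":0,"y":0,"z":0,"rx":0,"ry":0,"rz":0},
])

```text
time: 19.05
tool_pos: [605.9, 23.6, 41.4]
eef_rot: [180.0, -0.0, 90.0]
wrist_force: [-4.9, -1.1, 8.6]
opening: 38.3
grasp_force: 42.9
```

Call:
drive_tool([
  {"x":0,"y":0,"z":0.003,"rx":0,"ry":0,"rz":0},
  {"x":0,"y":0,"z":0,"rx":0,"ry":0,"rz":0},
])

```text
time: 19.22
tool_pos: [605.9, 23.6, 41.4]
eef_rot: [179.9, -0.0, 90.0]
wrist_force: [-9.5, -0.2, 22.9]
opening: 38.4
grasp_force: 44.5
```

It is home on the plate: underside about 20.5 mm, with contact force. This is the good bush, so lift it off and carry it to the green tray.

Call:
drive_tool([
  {"x":0,"y":0,"z":-0.02,"rx":0,"ry":0,"rz":0},
  {"x":0,"y":0,"z":-0.06,"rx":0,"ry":0,"rz":0},
  {"x":0,"y":0,"z":-0.1,"rx":0,"ry":0,"rz":0},
  {"x":0,"y":0,"z":-0.1,"rx":0,"ry":0,"rz":0},
  {"x":0,"y":0,"z":-0.1,"rx":0,"ry":0,"rz":0},
  {"x":0,"y":0,"z":-0.08,"rx":0,"ry":0,"rz":0},
  {"x":0,"y":0,"z":0,"rx":0,"ry":0,"rz":0},
  {"x":0,"y":0,"z":0,"rx":0,"ry":0,"rz":0},
])

```text
time: 19.88
tool_pos: [606.6, 23.6, 179.0]
eef_rot: [179.8, -0.0, 90.0]
wrist_force: [-0.4, 0.1, -2.6]
opening: 37.9
grasp_force: 41.9
```

Call:
drive_tool([
  {"x":0.1118,"y":-0.0547,"z":0,"rx":0,"ry":0,"rz":0},
  {"x":0.1118,"y":-0.0547,"z":0,"rx":0,"ry":0,"rz":0},
  {"x":0.1118,"y":-0.0547,"z":0,"rx":0,"ry":0,"rz":0},
  {"x":0.1118,"y":-0.0547,"z":0,"rx":0,"ry":0,"rz":0},
  {"x":0.1118,"y":-0.0547,"z":0,"rx":0,"ry":0,"rz":0},
  {"x":0.1118,"y":-0.0547,"z":0,"rx":0,"ry":0,"rz":0},
  {"x":0.1118,"y":-0.0547,"z":0,"rx":0,"ry":0,"rz":0},
  {"x":0.1118,"y":-0.0547,"z":0,"rx":0,"ry":0,"rz":0},
  {"x":0,"y":0,"z":0,"rx":0,"ry":0,"rz":0},
  {"x":0,"y":0,"z":0,"rx":0,"ry":0,"rz":0},
  {"x":0,"y":0,"z":0,"rx":0,"ry":0,"rz":0},
  {"x":0,"y":0,"z":0,"rx":0,"ry":0,"rz":0},
])

```text
time: 20.88
tool_pos: [474.6, 290.9, 177.1]
eef_rot: [-180.0, 0.0, 90.0]
wrist_force: [-0.5, -0.2, -1.8]
opening: 38.4
grasp_force: 41.7
```

Call:
drive_tool([
  {"x":0,"y":0,"z":0.1,"rx":0,"ry":0,"rz":0},
  {"x":0,"y":0,"z":0.1,"rx":0,"ry":0,"rz":0},
  {"x":0,"y":0,"z":0.1,"rx":0,"ry":0,"rz":0},
  {"x":0,"y":0,"z":0.1,"rx":0,"ry":0,"rz":0},
  {"x":0,"y":0,"z":0.05,"rx":0,"ry":0,"rz":0},
  {"x":0,"y":0,"z":0.03,"rx":0,"ry":0,"rz":0},
  {"x":0,"y":0,"z":0.005,"rx":0,"ry":0,"rz":0},
  {"x":0,"y":0,"z":0,"rx":0,"ry":0,"rz":0},
  {"x":0,"y":0,"z":0,"rx":0,"ry":0,"rz":0},
])

```text
time: 21.63
tool_pos: [475.3, 291.9, 33.5]
eef_rot: [179.9, -0.0, 90.0]
wrist_force: [-0.2, 0.3, -2.9]
opening: 38.3
grasp_force: 41.6
```

Call:
drive_tool([
  {"x":0,"y":0,"z":0.005,"rx":0,"ry":0,"rz":0},
  {"x":0,"y":0,"z":0.005,"rx":0,"ry":0,"rz":0},
  {"x":0,"y":0,"z":0.003,"rx":0,"ry":0,"rz":0},
  {"x":0,"y":0,"z":0,"rx":0,"ry":0,"rz":0},
])

```text
time: 21.97
tool_pos: [474.5, 291.9, 28.5]
eef_rot: [180.0, -0.0, 90.0]
wrist_force: [-0.1, -0.8, -2.3]
opening: 38.2
grasp_force: 41.6
```

Call:
drive_tool([
  {"x":0,"y":0,"z":0.004,"rx":0,"ry":0,"rz":0},
  {"x":0,"y":0,"z":0.004,"rx":0,"ry":0,"rz":0},
  {"x":0,"y":0,"z":0,"rx":0,"ry":0,"rz":0},
])

```text
time: 22.22
tool_pos: [474.3, 291.8, 25.8]
eef_rot: [-180.0, 0.0, 90.0]
wrist_force: [0.3, 0.1, -2.7]
opening: 38.5
grasp_force: 41.6
```

Call:
drive_tool([
  {"x":0,"y":0,"z":0.003,"rx":0,"ry":0,"rz":0},
  {"x":0,"y":0,"z":0,"rx":0,"ry":0,"rz":0},
])

```text
time: 22.38
tool_pos: [474.4, 291.9, 25.4]
eef_rot: [180.0, -0.0, 90.0]
wrist_force: [-2.0, -1.2, 5.5]
opening: 38.5
grasp_force: 42.5
```

Gentle contact with the tray floor. Release, retreat up, and check.

Call:
drive_tool([
  {"x":0,"y":0,"z":0,"rx":0,"ry":0,"rz":0},
  {"x":0,"y":0,"z":0,"rx":0,"ry":0,"rz":0},
  {"x":0,"y":0,"z":0,"rx":0,"ry":0,"rz":0},
  {"x":0,"y":0,"z":0,"rx":0,"ry":0,"rz":0},
  {"x":0,"y":0,"z":0,"rx":0,"ry":0,"rz":0},
  {"x":0,"y":0,"z":0,"rx":0,"ry":0,"rz":0},
], hand=0.8)

```text
time: 22.88
tool_pos: [474.4, 291.9, 25.1]
eef_rot: [180.0, -0.0, 90.0]
wrist_force: [0.2, -0.1, -0.6]
opening: 68.1
grasp_force: 0.0
```

Call:
drive_tool([
  {"x":0,"y":0,"z":-0.05,"rx":0,"ry":0,"rz":0},
  {"x":0,"y":0,"z":-0.1,"rx":0,"ry":0,"rz":0},
  {"x":0,"y":0,"z":-0.13,"rx":0,"ry":0,"rz":0},
  {"x":0,"y":0,"z":-0.13,"rx":0,"ry":0,"rz":0},
  {"x":0,"y":0,"z":-0.13,"rx":0,"ry":0,"rz":0},
  {"x":0,"y":0,"z":0,"rx":0,"ry":0,"rz":0},
  {"x":0,"y":0,"z":0,"rx":0,"ry":0,"rz":0},
  {"x":0,"y":0,"z":0,"rx":0,"ry":0,"rz":0},
])

```text
time: 23.55
tool_pos: [474.3, 291.8, 186.7]
eef_rot: [-180.0, 0.0, 90.0]
wrist_force: [0.3, -0.5, -0.3]
opening: 67.8
grasp_force: 0.0
```

```bash
python3 -c "
from h import *
shot('side','s6.png')
im,d,P=ringw(38,52,(475,292),60,'w6.png')
cv2.imwrite('pics/both.png',np.vstack([cv2.resize(cv2.imread('pics/s6.png'),(480,300)),cv2.resize(cv2.imread('pics/w6.png'),(480,300))]))"
```

```text
tcp [473.9 291.6 186. ] [-1.7992e+02  5.0000e-02  9.0010e+01] n 954 mean [475.6 293.2  43.5] circ [475.5 292.5] 19.9
```

View pics/both.png

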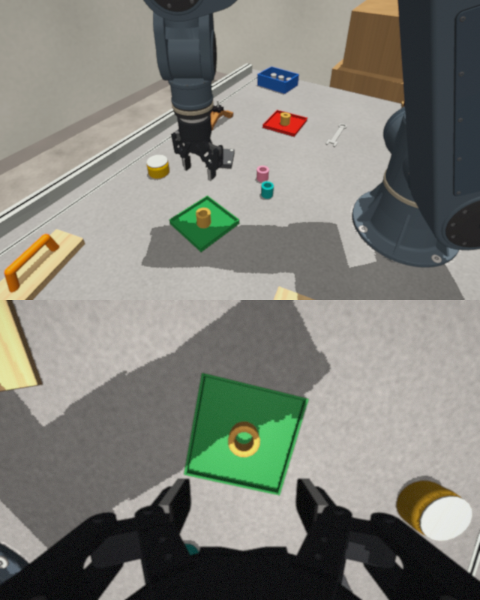

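Both bushes stand upright in their trays: green at side view (203,217), red at (285,118). Everything else is undisturbed and the gripper is clear, so I'll hand it in.

```bash
python3 -c "
from workcell import *
print(job_done())"
```

```text
the job is handed in; nothing more can be done
None
```

The job is handed in after about 24 s of robot time: the tight bush stuck at the pin's shoulder and stands in the red tray, the good one slid fully home and stands in the green tray, though setting the first one down briefly pressed the red tray with about 40 N (39.8 N read at the wrist), right at the 40 N limit.

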